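# Toast a rusk: hold the toaster lever at the third click

### The arm

A 6-joint arm with a two-finger parallel gripper is mounted at the origin on the work surface. World frame = base frame: x ahead of the robot, y to its left, z up, the work surface at z = 0. Lengths are in mm, angles in rad, forces in N, time in s.
With the tool pointing down it reaches from about 350 to 875 mm from the base axis. Payload 4.2 kg.
Tool frame: the origin (TCP) lies at the very end of the fingers, on their centre line; the grasp point (between the pads) lies 19 mm behind it; z points along the fingers, y is the line along which they close (so a half turn about z gives the same grasp; the last joint's range is limited). The gripper opens to 85 mm and grips with 20 to 120 N. Pads are 22 mm wide; open, the fingers measure 114 mm over their backs; the gripper's body (76 mm by 85 mm) begins 54 mm behind the grasp point. The pads swing forward as they close: fully open they stand 13 mm farther back than shut.
Start: joints at [1.417, 0.385, 0.008, 0, -1.194, -0.259], TCP at [250.701, 572.493, 231.312] pointing down, gripper open.
Joint ranges: [-3.14, 3.14], [-1.21, 2.06], [-1.07, 1.41], [-3.16, 2.05], [-2.99, -0.16], [-3.1, 3.1]. Speed limits (rad/s): [2.79, 2.79, 3.14, 3.14, 3.14, 3.14].

### API

Orientations are given as a unit quaternion [x, y, z, w].
In Python, from bench import arm gives the robot as it stands.
- The arm moves only by the tool servo_tool, never from a script. Its argument "rows" is a list that holds one entry, the list of rows, each a list of 7 numbers: the finger opening in mm, from 0 to 85.4, then the shift along the tool's x, y, z in mm, then the turn, a rotation vector about the tool's x, y, z in rad. A call has 1 to 10 rows; each row is the pose to reach, as a shift and turn from the pose commanded when the call began, along the tool's axes at that moment; what a row does not reach only later rows make up. A row lasts 1/8 s, in which the tool goes at most 62.5 mm and 10.7 degrees, less where a joint would pass 70% of its speed; a pose out of reach is approached as far as the arm can. A call with a gripper value outside its range is refused whole. The fingers move at their own pace and stop on an object; the grip force is fixed at half the most. Time passes only in rows, so rows that repeat a pose let the fingers close. It gives the time, the measured TCP pose, the force, the opening and the grip force at its end, in the units of the state.
- arm.read_state(): the state, without advancing time (a new reading comes with each control period).
- arm.get_image(name): name is "side" or "top" or "wrist"; returns the picture (400x640x3 uint8, red, green, blue); there is no depth.
- arm.camera_params(name): a dict with "intrinsics" (3x3 intrinsics, pixels), "D" ([k1, k2, p1, p2, k3] as OpenCV has them; the pictures are not rectified), "R" (3x3) and "t" (3): a world point X has camera coordinates R X + t. Camera axes: x right, y down, z forward; pixel columns grow to the right and rows downward; lengths in mm; the calibration is good to about 2 mm. A picture is of the moment at which its call begins: read the wrist's pose just before it. camera_params takes no time and is no camera call; for the wrist camera it gives the pose at the moment of the call.
- arm.job_done(): hands the job in; it is judged then, once.
The state is a dict: "clock": time; "joints": joint angles; "joint_vel": joint speeds; "joint_efforts": joint torques, N m; "position": TCP position; "ee_rot": TCP orientation; "contact_force": force on the tool from outside, world axes, zero at the start; "wrist_torque": the same for the moment, N m; "gripper_width": finger opening in mm; "grasp_force": force on a finger pad.
Only numpy, scipy, OpenCV 4.12 (cv2) and the standard library are available. Lean on these libraries where they do the work, as an engineer would, in place of code of your own. Each camera call takes 0.05 s, during which the arm holds its last target. There are 200 camera calls.

### The job

Take the full-height slice out of the toast rack and stand it in the toaster's slot, letting go of it there. Then press the toaster's sprung lever down past the first two clicks to the third click (there is a fourth at the bottom, which is too low for this slice) and keep holding it there: the lever does not latch, so finish while still holding it down. Leave the half slice and everything else on the tray where they are.

Things in the scene. Friction and masses are not known exactly. Their poses are not given: they have to be found in the camera images.
- slice: The full-height slice: a hard, rigid rusk 90 mm wide, 85 mm tall, 14 mm thick (the top 14 mm are only 74 mm wide), about 50 g. It stands on edge in the toast rack. Origin: centre of its lower edge; z up, y along its width, x across its thickness (the way to pinch it).
- rack: Steel toast rack on the tray, base plate 132 x 100 x 6 mm, with three places for upright slices, 40 mm apart along its x (at -40, 0, +40 mm). Each is a pair of 4 mm wire hoops, 17 mm clear between them, reaching 46 mm above the rack's underside; slices stand on the base plate, so 45 mm of the full slice stand free above the hoops. The full and the half slice are in the two outer places, either way round. Origin: centre of its underside.
- toaster: One-slot steel toaster, fixed to the table, 124 mm (x) by 250 mm (y) by 165 mm tall. Origin: centre of its underside; z up, y along the slot. The lever is on the end that faces its +y. On that end panel, beside the lever towards +x, is a column of five small steel pips, 12 mm apart: the top one is level with the middle of the lever's pad at rest, the next four with it at clicks 1 to 4. The small round steel knob low on the panel is fixed and not used.
- slot (a point): Centre of the slot's mouth, level with the toaster's top, axes as the toaster's: the slot is 123 mm long (y) and 26 mm wide (x). With the lever up, the carriage inside, on which a slice stands, is 45 mm below the mouth, so that the full slice sticks out 40 mm; it moves down with the lever. The carriage has an upright rib along either side, 20 mm apart, which keep the foot of the slice near the middle.
- lever_pad (a point): Centre of the upper face of the lever's pad, a flat black pad 42 mm (toaster x) by 38 mm (toaster y) and 12 mm thick that stands out from the toaster's +y end; moves with the lever. 140 mm above the table with the lever up; the pad's centre is 155 mm from the toaster's middle, its inner edge 6 mm off the end panel.
- lever (a joint): How far the lever is pressed down, in m: 0 at rest (up), clicks at 0.012, 0.024, 0.036 (the third) and 0.048 (the fourth, at the bottom stop). It moves straight down. Its spring always pushes it back up with about 4 N at the top and 6 N at the third click, with a ripple of about 2 N either way between the clicks; it does not latch.
- bottle: The green glass bottle (66 mm across, 210 mm tall, screw cap on). Bystander on the tray. Origin: centre of its underside.
- lunchbox: The shut hard plastic lunchbox with two clip latches, 166 x 106 x 59 mm. Bystander on the tray. Origin: centre of its underside.
- chopstick_rest: Small steel chopstick rest, 50 x 16 x 11 mm. Bystander on the tray. Origin: centre of its underside.
- half_slice: The other rusk in the rack: only half as tall (90 mm wide, 46 mm tall, 14 mm thick). Bystander. Origin: centre of its lower edge; z up, x across its thickness.
- glass0: One of three clear drinking glasses (64 mm across, 90 mm tall) standing in a loose row along the far side of the tray. Bystander. Origin: centre of its underside.
- glass1: One of three clear drinking glasses (64 mm across, 90 mm tall) standing in a loose row along the far side of the tray. Bystander. Origin: centre of its underside.
- glass2: One of three clear drinking glasses (64 mm across, 90 mm tall) standing in a loose row along the far side of the tray. Bystander. Origin: centre of its underside.
There are look-alikes about, which are no part of the job. What is shaped like the slice but blue or red is not meant.

How it is judged:
By the outcome, as a careful person would: the job done as asked, in the order asked, and still so for the second after the job is handed in, while the arm keeps its last pose, push and grip.
It also fails if it takes over 48 s, if anything falls off the work surface, if the arm or the gripper's body presses on something with over 40 N, if the wrist force passes 120 N, or if a joint passes its speed limit or range.

## Working session

There is one attempt and no reset: what is moved stays moved. The work goes in short steps, Python scripts to look and compute and a tool call to move; the robot and the scene stay as the last step left them, time stands still between calls to the robot, and variables do not carry over. Pictures are saved under pics/ and viewed, at most 10 in all, crops included, and the job is handed in when it is done.

Besides the shell and the picture viewer there is one more tool, called after "Request:" as name(argument=value, ...), one argument or row to a line, values as JSON. servo_tool: Moves the arm, as the interface text tells. Its arguments: {"type":"object","properties":{"rows":{"type":"array"}},"required":["rows"]}

```bash
mkdir -p pics
cat > h.py <<'E'
import numpy as np, cv2
from bench import arm
from scipy.spatial.transform import Rotation as Rn
def grab(n,f):
    P=arm.camera_params(n); im=arm.get_image(n); cv2.imwrite(f'pics/{f}.png',im[:,:,::-1]); np.savez(f'pics/{f}.npz',K=P['intrinsics'],D=P['D'],R=P['R'],t=P['t']); return im
def plane(f,uv,z):
    P=np.load(f'pics/{f}.npz'); p=cv2.undistortPoints(np.float64(uv).reshape(-1,1,2),P['K'],P['D']).reshape(-1,2)
    R,t=P['R'],P['t'].reshape(3); c=-R.T@t; d=np.c_[p,np.ones(len(p))]@R
    z=np.broadcast_to(z,len(p)); return c+d*((z-c[2])/d[:,2])[:,None]
def proj(f,X):
    P=np.load(f'pics/{f}.npz'); return cv2.projectPoints(np.float64(X).reshape(-1,1,3),cv2.Rodrigues(P['R'])[0],P['t'].reshape(3),P['K'],P['D'])[0].reshape(-1,2)
def totool(X,pose=None):
    s=arm.read_state(); return Rn.from_quat(s['ee_rot']).inv().apply(np.atleast_2d(X)-s['position'])
E
python3 - <<'E'
from h import *
for n in('side','top'):
    grab(n,n+'0'); P=np.load(f'pics/{n}0.npz'); print(n,-P['R'].T@P['t'].reshape(3),P['R'][2])
s=arm.read_state(); print(s)
E
```

```text
side [-264.37315183 -680.06496907  931.60095367] [ 0.54383835  0.60228845 -0.58437015]
top [ 276.0295225   158.34033647 1256.63074922] [ 0.18490047  0.00972339 -0.98270915]
{'clock': 0.1, 'joints': array([ 1.41663241e+00,  3.85496140e-01,  6.78477065e-03, -4.55624669e-04,
       -1.19398759e+00, -2.58595882e-01]), 'joint_vel': array([ 1.18310361e-03, -2.79453848e-05,  2.52281590e-03,  3.09922648e-03,
        6.42708278e-04, -9.25676637e-04]), 'joint_efforts': array([-3.74188403e-05, -3.93318450e+01,  1.88928813e+01,  4.19785514e+00,
       -2.59837776e-03,  3.57083685e-06]), 'position': array([250.48559048, 572.05313407, 230.32667464]), 'ee_rot': array([ 9.78761464e-01, -2.05000115e-01, -1.61810196e-04,  9.61068645e-04]), 'contact_force': array([-0.67221558,  0.09932265,  0.53360193]), 'wrist_torque': array([ 0.0105117 , -0.01897429,  0.04840141]), 'grasp_force': 0.0, 'gripper_width': 85.46866942412763}
```

View pics/top0.png

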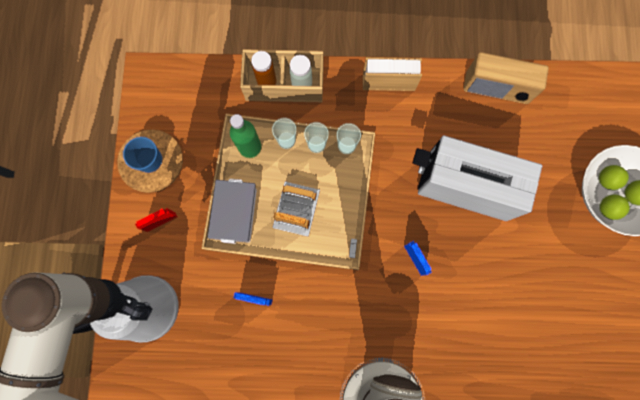

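View pics/side0.png

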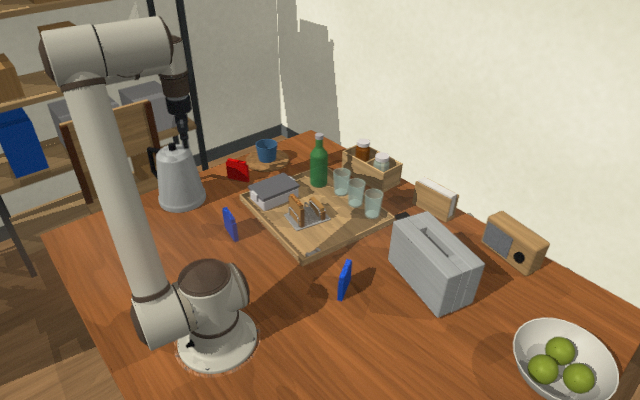

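The top view shows the toaster around (480,178) with its lever at (423,158), and the rack at (296,208) with slices at about (298,192) and (293,220). The side view shows the rack at (308,210). I'll enlarge these to tell which slice is full-height.

Run:
```python
from h import *
a=cv2.imread('pics/top0.png');b=cv2.imread('pics/side0.png')
r=lambda im,x,y,w,h,s:cv2.resize(im[y:y+h,x:x+w],None,fx=s,fy=s,interpolation=cv2.INTER_CUBIC)
t=np.hstack([r(a,265,175,66,66,6)[:390,:396],r(b,275,180,66,66,6)[:390,:396]])
u=np.hstack([r(a,405,125,150,105,2.64)[:270,:396],r(b,380,200,110,75,3.6)[:270,:396]])
h=min(u.shape[0],210);cv2.imwrite('pics/c1.png',np.vstack([t,np.pad(u,((0,0),(0,t.shape[1]-u.shape[1]),(0,0)))])[:600,:800])
```

```text
(no output)
```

View pics/c1.png

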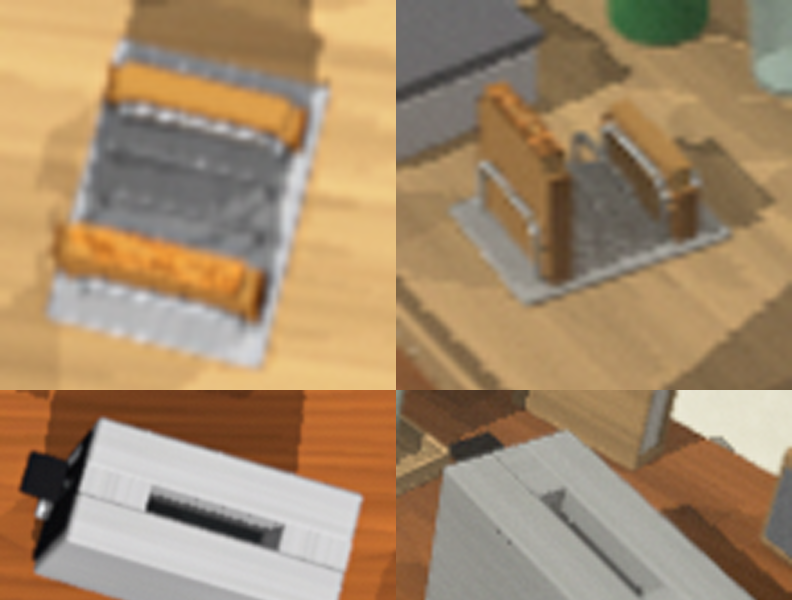

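The full slice is the one nearer the robot: its top is about (292,218) in the top view, and it stands clearly above its hoops in the side view. The slot centre is about (486,173). Next I'll get coarse positions and triangulate the slice's top to find the tray height.

Run:
```python
from h import *
# top-edge ends of slice: from crop px. top view: near-edge..., side view
T=lambda x,y:(265+x/6,175+y/6); S=lambda x,y:(275+(x-396)/6,180+y/6)
def tri(a,b):
    pa=[plane('top0',[a],z)[0] for z in(0,200)];pb=[plane('side0',[b],z)[0] for z in(0,200)]
    da=pa[1]-pa[0];db=pb[1]-pb[0];k=np.linalg.lstsq(np.c_[da,-db],pb[0]-pa[0],rcond=None)[0]
    return pa[0]+k[0]*da,pb[0]+k[1]*db
print('rack corners',plane('top0',[T(50,320),T(262,368),T(325,92),T(118,42)],12).round())
print(tri(T(262,368),S(528,302)))
print(tri(T(262,290),S(572,175)), 'slice right end top')
print(tri(T(62,240),S(487,90)))
print('slice top',plane('top0',[T(64,245),T(258,288),T(160,258)],98).round())
U=lambda x,y:(405+x/2.64,125+(y-390)/2.64)
c=plane('top0',[U(100,418),U(362,493),U(150,488),U(283,525),U(280,550),U(147,510)],165).round();print('toaster/slot',c,c[2:].mean(0))
print('pad',plane('top0',[U(30,452),U(68,465),U(24,490)],140).round())
s=arm.read_state();print(Rn.from_quat(s['ee_rot']).as_matrix().round(3))
P=arm.camera_params('wrist');print(totool(-P['R'].T@P['t'].reshape(3)),P['R'][2])
```

```text
rack corners [[436. 293.  12.]
 [417. 198.  12.]
 [543. 172.  12.]
 [565. 267.  12.]]
(array([417.08334687, 197.6754557 ,   9.14602982]), array([418.79696621, 196.50495111,   9.30288194]))
(array([441.62850571, 196.13706637,  84.88368992]), array([447.40869333, 192.08537226,  85.56988956])) slice right end top
(array([460.83909254, 281.29613783,  87.80818204]), array([459.77114469, 282.01850471,  87.7153127 ]))
slice top [[457. 279.  98.]
 [441. 197.  98.]
 [452. 239.  98.]]
toaster/slot [[ 653. -129.  165.]
 [ 586. -366.  165.]
 [ 587. -173.  165.]
 [ 555. -292.  165.]
 [ 531. -288.  165.]
 [ 566. -170.  165.]] [ 559.75 -230.75  165.  ]
pad [[ 627.  -69.  140.]
 [ 615. -104.  140.]
 [ 590.  -63.  140.]]
[[ 0.916 -0.401 -0.001]
 [-0.401 -0.916 -0.002]
 [ 0.     0.002 -1.   ]]
[[  80.25000536    0.47817562 -142.17730458]] [-0.29140707  0.12455437 -0.94845565]
```

Request:
servo_tool(
  rows=[
    [[45,317,225,30,0,0,1.358],[45,317,225,30,0,0,1.358],[45,317,225,30,0,0,1.358],[45,317,225,30,0,0,1.358],[45,317,225,30,0,0,1.358],[45,317,225,30,0,0,1.358],[45,317,225,30,0,0,1.358],[45,317,225,30,0,0,1.358],[45,317,225,30,0,0,1.358],[45,317,225,30,0,0,1.358]],
  ],
)

```text
clock: 1.35
position: [450.6, 239.4, 201.1]
ee_rot: [-0.633, 0.774, 0.0, -0.0]
contact_force: [-0.6, 0.2, -0.4]
gripper_width: 45.2
grasp_force: 0.0
```

Run:
```python
from h import *
grab('wrist','w1');s=arm.read_state();print(s['clock'],s['position'],s['joint_vel'].max(),s['gripper_width'],Rn.from_quat(s['ee_rot']).as_matrix().round(3))
```

```text
1.4 [450.59221379 239.45618049 201.18721481] 0.002486639126957303 45.02334930356068 [[-0.198 -0.98  -0.   ]
 [-0.98   0.198 -0.   ]
 [ 0.     0.    -1.   ]]
```

View pics/w1.png

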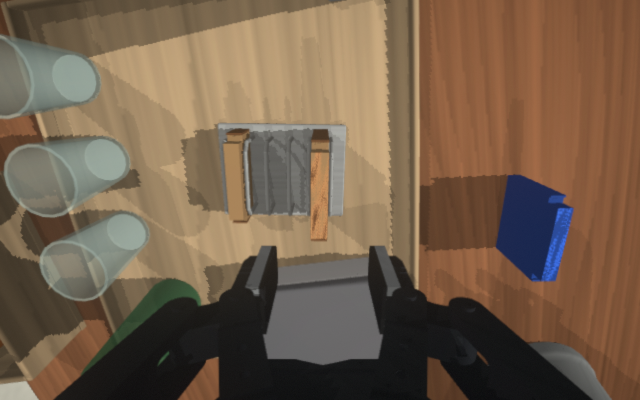

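The wrist view shows the slice's textured top from about (312,153)/(329,153) to (311,240)/(327,240). The slice is nearly parallel to the image columns.

Run:
```python
from h import *
im=cv2.imread('pics/w1.png');h=cv2.cvtColor(im,cv2.COLOR_BGR2HSV)
for y in range(150,246,8):
    r=h[y,300:340]; m=np.where((r[:,1]>95)&(r[:,0]<20))[0]+300; print(y,m.min() if len(m) else 0,m.max() if len(m) else 0,h[y,320])
p=plane('w1',[(310.5,153),(329,153),(327,240),(310.5,240)],94);print(p.round(1),p.mean(0),totool(p).round(1),totool(p).mean(0))
q=plane('w1',[(219,124),(347,124),(343,215),(219,215)],9);print(q.round(1))
```

```text
150 312 327 [ 16 112  96]
158 311 328 [ 14 131 193]
166 311 328 [ 15 128 189]
174 311 328 [ 15 130 190]
182 310 328 [ 15 130 187]
190 310 328 [ 15 130 190]
198 311 327 [ 14 136 197]
206 311 327 [ 14 137 198]
214 310 327 [ 15 130 188]
222 310 328 [ 15 130 190]
230 310 327 [ 15 129 190]
238 310 327 [ 14 136 173]
[[451.8 205.   94. ]
 [437.6 207.8  94. ]
 [453.7 281.2  94. ]
 [467.5 278.4  94. ]] [452.6648293  243.12145223  94.        ] [[ 33.5  -8.  107.2]
 [ 33.5   6.4 107.2]
 [-41.6   5.2 107.2]
 [-41.6  -8.9 107.2]] [ -4.02509295  -1.33123078 107.18607849]
[[543.7 172.3   9. ]
 [415.4 198.5   9. ]
 [437.2 296.    9. ]
 [573.2 268.6   9. ]]
```

Request:
servo_tool(
  rows=[
    [[45,-4,-1.3,45,0,0,0.012],[45,-4,-1.3,90,0,0,0.012],[45,-4,-1.3,120,0,0,0.012],[45,-4,-1.3,140,0,0,0.012],[45,-4,-1.3,140,0,0,0.012],[10,-4,-1.3,140,0,0,0.012],[10,-4,-1.3,140,0,0,0.012],[10,-4,-1.3,140,0,0,0.012],[10,-4,-1.3,140,0,0,0.012],[10,-4,-1.3,140,0,0,0.012]],
  ],
)

```text
clock: 2.65
position: [453.6, 243.6, 62.5]
ee_rot: [-0.629, 0.778, 0.0, 0.001]
contact_force: [-0.7, 0.8, 6.2]
gripper_width: 13.1
grasp_force: 59.1
```

Request:
servo_tool(
  rows=[
    [[10,0,0,-15,0,0,0],[10,0,0,-40,0,0,0],[10,0,0,-70,0,0,0],[10,0,0,-110,0,0,0],[10,0,0,-150,0,0,0],[10,0,0,-185,0,0,0],[10,0,0,-200,0,0,0],[10,0,0,-200,0,0,0]],
  ],
)

```text
clock: 3.65
position: [452.7, 242.8, 261.7]
ee_rot: [-0.628, 0.778, 0.0, 0.001]
contact_force: [0.4, -1.0, -1.7]
gripper_width: 13.1
grasp_force: 59.3
```

Run:
```python
from h import *
s=arm.read_state();print(s['position'],Rn.from_quat(s['ee_rot']).as_matrix().round(4), s['gripper_width'],s['contact_force'])
print(totool([[560-.27*0,-231,270]]))
```

```text
[452.6970391  242.846161   261.72415715] [[-2.106e-01 -9.776e-01  4.000e-04]
 [-9.776e-01  2.106e-01  1.100e-03]
 [-1.200e-03 -1.000e-04 -1.000e+00]] 13.119440603382982 [ 0.36807769 -0.97074776 -1.72854675]
[[ 440.60123484 -204.71033062   -8.76536855]]
```

Request:
servo_tool(
  rows=[
    [[10,50,-23,0,0,0,0.063],[10,105,-48,0,0,0,0.063],[10,160,-74,0,0,0,0.063],[10,215,-100,0,0,0,0.063],[10,265,-123,0,0,0,0.063],[10,300,-150,0,0,0,0.063],[10,325,-175,0,0,0,0.063],[10,340,-195,0,0,0,0.063],[10,345,-202,0,0,0,0.063],[10,345,-202,0,0,0,0.063]],
  ],
)

```text
clock: 4.9
position: [577.2, -136.8, 259.5]
ee_rot: [-0.603, 0.798, 0.001, -0.001]
contact_force: [0.5, -0.4, -0.6]
gripper_width: 12.9
grasp_force: 59.3
```

Run:
```python
from h import *
grab('wrist','w2');s=arm.read_state();print(s['clock'],s['position'],s['gripper_width'],Rn.from_quat(s['ee_rot']).as_matrix().round(3))
```

```text
4.95 [ 577.06432333 -136.4443955   260.10871323] 13.062872557664667 [[-0.271 -0.962 -0.003]
 [-0.962  0.271  0.   ]
 [ 0.     0.003 -1.   ]]
```

View pics/w2.png

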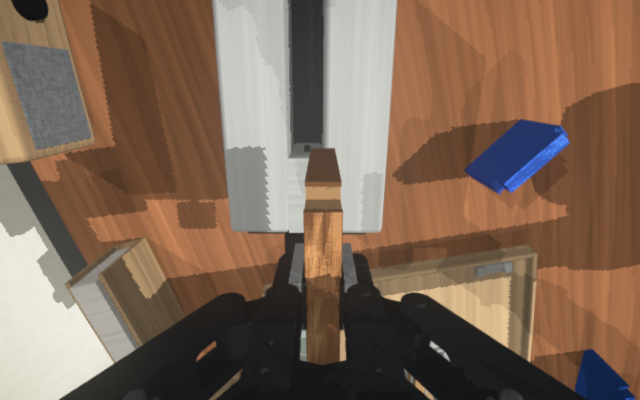

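The slot mouth runs between columns of about 291 and 324 from the picture top to a near end at about row 147. The toaster's +y top edge is at about row 232, and the slice foot at about (322,149). I'll measure these edges.

Run:
```python
from h import *
g=cv2.cvtColor(cv2.imread('pics/w2.png'),cv2.COLOR_BGR2GRAY).astype(int)
L=[];R=[];A=[];B=[]
for y in range(10,140,10):
    r=g[y]; d=np.diff(r.astype(float))
    l=270+np.argmin(d[270:305])+.5; rr=310+np.argmax(d[310:340])+.5
    a=200+np.argmax(np.abs(d[200:245]))+.5; b=370+np.argmax(np.abs(d[370:410]))+.5
    L.append((l,y));R.append((rr,y));A.append((a,y));B.append((b,y))
for n,E in zip('LRAB',(L,R,A,B)):
    p=totool(plane('w2',E,165)); k=np.polyfit(p[:,0],p[:,1],1); print(n,k.round(4),'y@x=105',np.polyval(k,105).round(1),'res',np.abs(p[:,1]-np.polyval(k,p[:,0])).max().round(1))
print('col308',g[130:165,300].tolist(),g[220:240,270].tolist())
e=totool(plane('w2',[(300,145),(300,157),(270,232),(350,232)],165));print(e.round(1))
# slice foot corners (z ~ position-53) and top corners
s=arm.read_state();z=s['position'][2]
print(totool(plane('w2',[(310,149),(335,149)],z-53)).round(1),totool(plane('w2',[(304,211),(342,211)],z+32)).round(1))
print(g[149,295:350].tolist())
```

```text
L [ 1.78000e-02 -2.36826e+01] y@x=105 -21.8 res 0.6
R [0.0024 1.1056] y@x=105 1.4 res 0.8
A [ 9.2000e-03 -7.2283e+01] y@x=105 -71.3 res 0.4
B [5.60000e-03 4.88252e+01] y@x=105 49.4 res 0.3
col308 [61, 61, 61, 60, 61, 60, 60, 61, 60, 61, 61, 61, 69, 89, 96, 97, 97, 97, 97, 97, 97, 98, 97, 100, 106, 111, 120, 134, 166, 189, 192, 190, 187, 185, 185] [200, 181, 154, 171, 201, 205, 205, 199, 179, 148, 151, 148, 96, 93, 125, 129, 127, 127, 126, 124]
[[ 42.3 -15.3  95.1]
 [ 33.4 -15.5  95.1]
 [-27.8 -41.1  95. ]
 [-27.9  23.3  95.2]]
[[46.9 -6.4 53. ]
 [46.9  8.8 53. ]] [[ 39.5  -5.7 -32. ]
 [ 39.5   8.2 -32. ]]
[97, 98, 96, 97, 97, 97, 98, 97, 94, 68, 60, 60, 59, 60, 63, 75, 74, 73, 73, 73, 73, 73, 72, 73, 72, 73, 73, 73, 74, 74, 76, 76, 77, 77, 78, 78, 79, 80, 80, 105, 189, 200, 202, 202, 205, 205, 202, 201, 201, 200, 201, 201, 200, 200, 201]
```

```bash
python3 -c "
import cv2
a=cv2.imread('pics/w2.png');cv2.imwrite('pics/c2.png',cv2.resize(a[120:245,250:390],None,fx=4.5,fy=4.5,interpolation=cv2.INTER_CUBIC))"
```

```text
(no output)
```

View pics/c2.png

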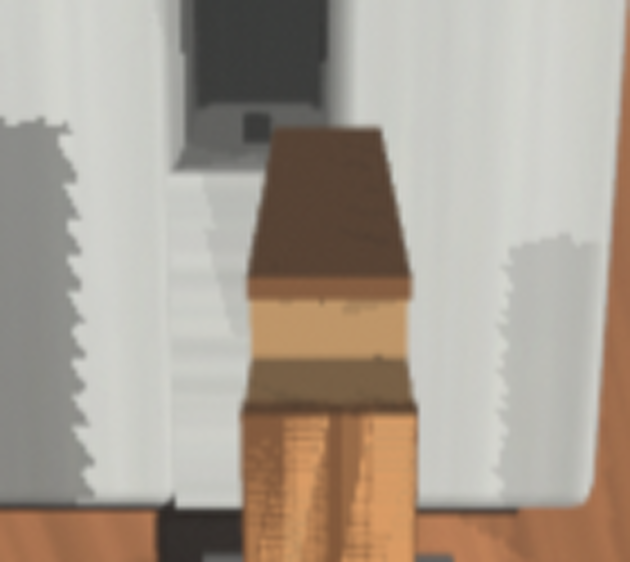

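Request:
servo_tool(
  rows=[
    [[10,35,-5,0,0,0,0.008],[10,70,-9,0,0,0,0.008],[10,90,-11.8,0,0,0,0.008],[10,93,-11.8,0,0,0,0.008],[10,93,-11.8,0,0,0,0.008],[10,93,-11.8,15,0,0,0.008],[10,93,-11.8,30,0,0,0.008],[10,93,-11.8,35,0,0,0.008],[10,93,-11.8,35,0,0,0.008]],
  ],
)

```text
clock: 6.08
position: [563.7, -229.5, 225.5]
ee_rot: [-0.6, 0.8, 0.001, -0.001]
contact_force: [1.1, 0.3, 0.1]
gripper_width: 13.4
grasp_force: 59.3
```

Run:
```python
from h import *
s=arm.read_state();print(s['clock'],s['position'],s['contact_force'],s['gripper_width'],Rn.from_quat(s['ee_rot']).as_matrix().round(4))
w=grab('wrist','w3');t=grab('side','s3')
r=lambda im,x,y,W,H,f:cv2.resize(im[y:y+H,x:x+W,::-1],None,fx=f,fy=f,interpolation=cv2.INTER_CUBIC)
cv2.imwrite('pics/c3.png',np.hstack([r(w,220,100,200,240,2),r(t,390,170,100,120,4)]))
```

```text
6.075 [ 563.66604609 -229.45483223  225.48737638] [1.08681978 0.30466873 0.14090197] 13.366926263122263 [[-2.789e-01 -9.603e-01 -1.600e-03]
 [-9.603e-01  2.789e-01  1.000e-04]
 [ 4.000e-04  1.500e-03 -1.000e+00]]
```

View pics/c3.png

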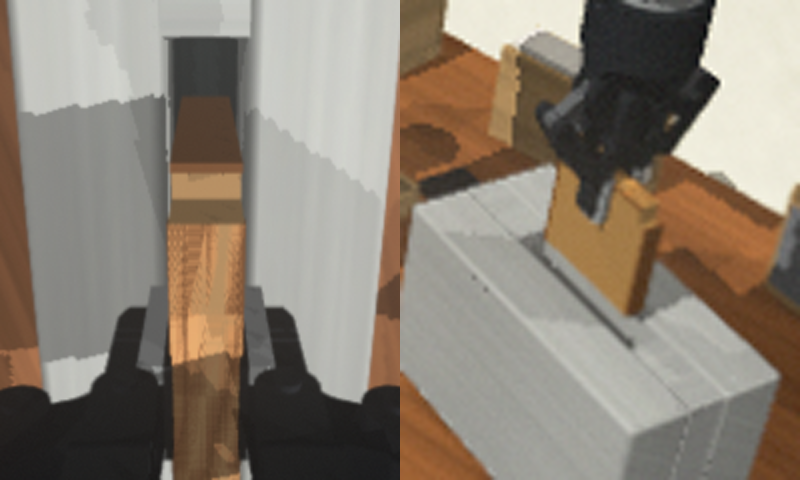

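The slice hangs over the slot. The slot's far end is at wrist pixels of about (303..345,118) and the slice's foot end at about (310..335,148). A quick numeric check of the centring comes next.

Run:
```python
from h import *
print(totool(plane('w3',[(303,118.5),(345,118.5)],165)).round(1), totool(plane('w3',[(310,148.5),(335,148.5)],225.5-52.5)).round(1))
g=cv2.cvtColor(cv2.imread('pics/w3.png'),cv2.COLOR_BGR2GRAY).astype(int);print(g[125,292:352].tolist())
```

```text
[[ 64.  -10.   61.6]
 [ 64.   15.8  61.6]] [[46.8 -5.7 53.6]
 [46.8  9.5 53.6]]
[191, 191, 192, 192, 193, 193, 192, 189, 178, 167, 161, 154, 108, 91, 76, 62, 60, 58, 60, 61, 61, 60, 60, 59, 62, 63, 64, 65, 64, 64, 63, 64, 64, 64, 63, 64, 63, 62, 61, 60, 61, 61, 62, 60, 61, 60, 65, 90, 92, 92, 97, 111, 120, 129, 139, 151, 164, 176, 189, 201]
```

Request:
servo_tool(
  rows=[
    [[10,0.6,0.8,8,0,0,0],[10,0.6,0.8,18,0,0,0],[10,0.6,0.8,28,0,0,0],[10,0.6,0.8,38,0,0,0],[10,0.6,0.8,45,0,0,0],[10,0.6,0.8,49,0,0,0],[10,0.6,0.8,51,0,0,0],[10,0.6,0.8,51,0,0,0]],
  ],
)

```text
clock: 7.18
position: [563.0, -230.0, 175.4]
ee_rot: [-0.6, 0.8, -0.0, 0.0]
contact_force: [0.5, -0.5, -0.2]
gripper_width: 13.3
grasp_force: 59.3
```

Request:
servo_tool(
  rows=[
    [[10,0,0,1,0,0,0],[10,0,0,2,0,0,0],[10,0,0,2.5,0,0,0],[10,0,0,2.5,0,0,0]],
  ],
)

```text
clock: 7.68
position: [562.9, -229.9, 172.8]
ee_rot: [-0.6, 0.8, 0.0, -0.0]
contact_force: [0.1, 0.1, -0.4]
gripper_width: 13.0
grasp_force: 59.3
```

Request:
servo_tool(
  rows=[
    [[10,0,0,1,0,0,0],[10,0,0,2,0,0,0],[10,0,0,2,0,0,0]],
  ],
)

```text
clock: 8.05
position: [563.1, -230.1, 171.5]
ee_rot: [-0.6, 0.8, -0.0, 0.0]
contact_force: [-1.4, -1.1, 3.0]
gripper_width: 13.2
grasp_force: 60.0
```

Request:
servo_tool(
  rows=[
    [[20,0,0,0,0,0,0],[30,0,0,0,0,0,0],[40,0,0,0,0,0,0],[40,0,0,-10,0,0,0],[40,0,0,-30,0,0,0],[40,0,0,-60,0,0,0],[40,0,0,-90,0,0,0],[40,0,0,-110,0,0,0],[40,0,0,-110,0,0,0]],
  ],
)

```text
clock: 9.18
position: [563.8, -230.2, 283.4]
ee_rot: [-0.6, 0.8, -0.002, 0.002]
contact_force: [-0.1, 0.5, -0.8]
gripper_width: 40.0
grasp_force: 0.0
```

Run:
```python
from h import *
s=arm.read_state();print(s['clock'],s['position'],s['gripper_width'])
# slot centre from w3: tool(2.5-.. ) use slice: toaster y axis ~ -tool x
R=Rn.from_quat(s['ee_rot']).as_matrix()
w=grab('wrist','w4');t=grab('side','s4')
r=lambda im,x,y,W,H,f:cv2.resize(im[y:y+H,x:x+W,::-1],None,fx=f,fy=f,interpolation=cv2.INTER_CUBIC)
cv2.imwrite('pics/c4.png',np.hstack([r(w,180,80,260,320,1.5),r(t,390,170,100,120,4)]))
c=s['position']+R@[1.9,2.1,0]; pad=c-155*R[:,0]; pad[2]=140; print(pad, totool(pad))
```

```text
9.175 [ 563.81660913 -230.20409977  283.35797541] 39.95970679803688
[604.53101395 -82.60208297 140.        ] [[-152.95533597    0.74612186  140.41754709]]
```

View pics/c4.png

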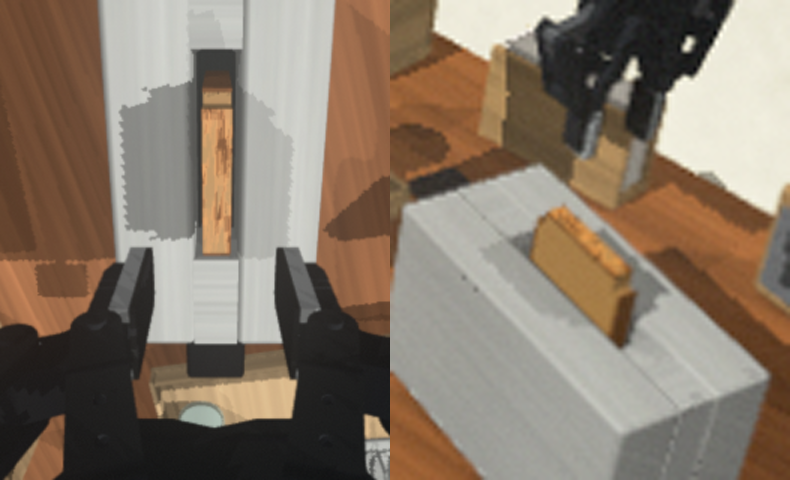

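The slice stands released in the slot. The lever pad shows at wrist px (305..343, 308..331). I'll compute its position.

Run:
```python
from h import *
p=totool(plane('w4',[(305,320),(342.5,320),(324,331)],140));print(p.round(1))
```

```text
[[-155.2  -19.6  140.4]
 [-155.    20.9  140.4]
 [-169.8    0.9  140.4]]
```

Request:
servo_tool(
  rows=[
    [[0,-50,0,0,0,0,0],[0,-100,0.7,0,0,0,0],[0,-140,0.7,0,0,0,0],[0,-157,0.7,20,0,0,0],[0,-157,0.7,60,0,0,0],[0,-157,0.7,100,0,0,0],[0,-157,0.7,125,0,0,0],[0,-157,0.7,128,0,0,0],[0,-157,0.7,128,0,0,0]],
  ],
)

```text
clock: 10.4
position: [606.3, -79.1, 153.0]
ee_rot: [-0.6, 0.8, -0.0, -0.0]
contact_force: [0.4, 0.1, 1.0]
gripper_width: -0.3
grasp_force: 0.0
```

Run:
```python
from h import *
s=arm.read_state();print(s['clock'],s['position'],s['gripper_width'],s['contact_force'])
w=grab('wrist','w5');t=grab('top','t5')
r=lambda im,x,y,W,H,f:cv2.resize(im[y:y+H,x:x+W,::-1],None,fx=f,fy=f,interpolation=cv2.INTER_CUBIC)
cv2.imwrite('pics/c5.png',np.hstack([r(w,180,80,260,320,1.5),r(t,380,110,100,120,4)]))
```

```text
10.4 [606.3385345  -79.09847707 152.99764094] -0.2995392713965625 [0.36263669 0.11557033 1.04961589]
```

View pics/c5.png

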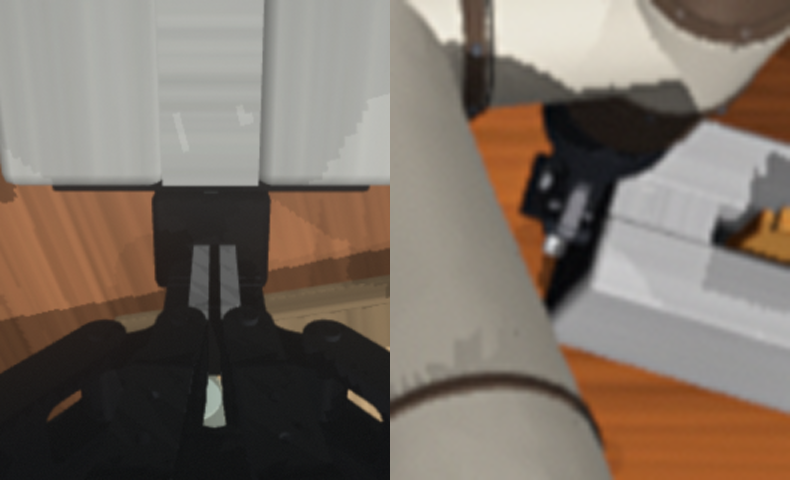

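Closed fingers are centred above the pad: the fingertips at crop (213,246) lie over the pad, which spans (153..270, 190..287). Next I'll press gently to find contact.

Request:
servo_tool(
  rows=[
    [[0,0,0,5,0,0,0],[0,0,0,9,0,0,0],[0,0,0,12,0,0,0],[0,0,0,12,0,0,0]],
  ],
)

```text
clock: 11.0
position: [606.0, -79.0, 140.5]
ee_rot: [-0.6, 0.8, 0.0, -0.0]
contact_force: [0.0, 1.2, -0.2]
gripper_width: 0.0
grasp_force: 0.0
```

Request:
servo_tool(
  rows=[
    [[0,0,0,1,0,0,0],[0,0,0,2,0,0,0],[0,0,0,2,0,0,0]],
  ],
)

```text
clock: 11.38
position: [606.3, -79.0, 139.9]
ee_rot: [-0.6, 0.8, -0.0, 0.0]
contact_force: [-2.1, 0.3, 5.5]
gripper_width: -0.4
grasp_force: 2.5
```

Request:
servo_tool(
  rows=[
    [[0,0,0,5,0,0,0],[0,0,0,11,0,0,0],[0,0,0,17,0,0,0],[0,0,0,23,0,0,0],[0,0,0,28,0,0,0],[0,0,0,31,0,0,0],[0,0,0,33,0,0,0],[0,0,0,34,0,0,0],[0,0,0,34,0,0,0]],
  ],
)

```text
clock: 12.5
position: [606.8, -79.0, 117.7]
ee_rot: [-0.602, 0.799, -0.003, 0.002]
contact_force: [-19.7, 8.0, 47.5]
gripper_width: -0.1
grasp_force: 23.8
```

Run:
```python
from h import *
for i in range(3):
    w=grab('wrist','w6');s=arm.read_state();print(s['clock'],s['position'],s['contact_force'])
t=grab('side','s6')
r=lambda im,x,y,W,H,f:cv2.resize(im[y:y+H,x:x+W,::-1],None,fx=f,fy=f,interpolation=cv2.INTER_CUBIC)
cv2.imwrite('pics/c6.png',np.hstack([r(w,180,120,260,213,2.25),r(t,410,180,70,160,3)]))
```

```text
12.55 [606.74009851 -78.97804199 116.9487081 ] [-19.37616227   6.66281938  43.93276797]
12.6 [606.72324344 -79.00175995 116.25973436] [-18.57925102   5.90489123  43.67501396]
12.65 [606.68299947 -78.973261   115.62003192] [-17.10135291   5.82664414  39.93205825]Traceback (most recent call last):
  File "<stdin>", line 6, in <module>
    return _nx.concatenate(arrs, 1, dtype=dtype, casting=casting)
           ~~~~~~~~~~~~~~~^^^^^^^^^^^^^^^^^^^^^^^^^^^^^^^^^^^^^^^
ValueError: all the input array dimensions except for the concatenation axis must match exactly, but along dimension 0, the array at index 0 has size 479 and the array at index 1 has size 480
```

Request:
servo_tool(
  rows=[
    [[0,0,0,-3,0,0,0],[0,0,0,-3,0,0,0]],
  ],
)

```text
clock: 12.95
position: [606.5, -79.0, 113.7]
ee_rot: [-0.601, 0.799, -0.001, 0.001]
contact_force: [-9.2, 4.2, 23.2]
gripper_width: 0.2
grasp_force: 11.4
```

Request:
servo_tool(
  rows=[
    [[0,0,0,0,0,0,0],[0,0,0,0,0,0,0],[0,0,0,0,0,0,0],[0,0,0,0,0,0,0]],
  ],
)

```text
clock: 13.45
position: [606.4, -79.0, 111.6]
ee_rot: [-0.601, 0.799, -0.001, 0.001]
contact_force: [-6.1, 1.6, 15.7]
gripper_width: -0.2
grasp_force: 7.8
```

Request:
servo_tool(
  rows=[
    [[0,0,0,1,0,0,0],[0,0,0,2,0,0,0],[0,0,0,3,0,0,0],[0,0,0,3.5,0,0,0],[0,0,0,3.5,0,0,0],[0,0,0,3.5,0,0,0],[0,0,0,3.5,0,0,0],[0,0,0,3.5,0,0,0],[0,0,0,3.5,0,0,0],[0,0,0,3.5,0,0,0]],
  ],
)

```text
clock: 14.7
position: [606.3, -79.0, 106.4]
ee_rot: [-0.601, 0.8, -0.001, 0.0]
contact_force: [-3.9, 1.5, 8.9]
gripper_width: -0.1
grasp_force: 4.6
```

Request:
servo_tool(
  rows=[
    [[0,0,0,0,0,0,0],[0,0,0,0,0,0,0],[0,0,0,0,0,0,0],[0,0,0,0,0,0,0],[0,0,0,0,0,0,0],[0,0,0,0,0,0,0]],
  ],
)

```text
clock: 15.45
position: [606.3, -79.0, 105.5]
ee_rot: [-0.6, 0.8, -0.0, 0.0]
contact_force: [-2.2, 0.2, 5.9]
gripper_width: -0.0
grasp_force: 2.9
```

Request:
servo_tool(
  rows=[
    [[0,0,0,1,0,0,0],[0,0,0,1.7,0,0,0],[0,0,0,1.7,0,0,0],[0,0,0,1.7,0,0,0],[0,0,0,1.7,0,0,0],[0,0,0,1.7,0,0,0],[0,0,0,1.7,0,0,0],[0,0,0,1.7,0,0,0],[0,0,0,1.7,0,0,0],[0,0,0,1.7,0,0,0]],
  ],
)

```text
clock: 16.7
position: [606.3, -79.0, 104.0]
ee_rot: [-0.6, 0.8, -0.0, 0.0]
contact_force: [-2.5, 1.1, 6.7]
gripper_width: -0.2
grasp_force: 3.3
```

Run:
```python
from h import *
Z=[]
for i in range(4):
    w=grab('wrist','w7');s=arm.read_state();Z.append(s['position'][2])
print(Z,s['clock'],s['contact_force'])
t=grab('top','t7');u=grab('side','s7')
r=lambda im,x,y,W,H,f:cv2.resize(im[y:y+H,x:x+W,::-1],None,fx=f,fy=f,interpolation=cv2.INTER_CUBIC)
cv2.imwrite('pics/c7.png',np.vstack([np.hstack([r(w,200,150,200,150,2),r(t,400,130,100,75,4)]),np.hstack([r(u,380,160,100,75,4),r(t,210,120,160,120,2.5)])]))
```

```text
[np.float64(103.94616312697019), np.float64(103.936824617958), np.float64(103.90973940590492), np.float64(103.90605922879293)] 16.9 [-1.35908864  1.29074441  6.29259568]
```

View pics/c7.png

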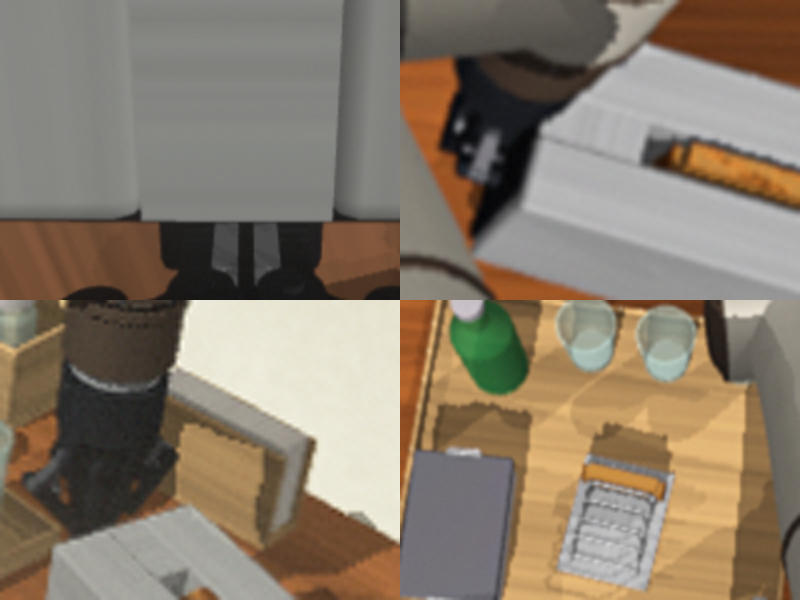

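The slice has sunk with the carriage, and the rack, half slice, bottle and lunchbox are undisturbed. The lever has travelled about 36 mm and is steady at about 6 N, as specified for the third click.

```bash
python3 -c "
from bench import arm
print(arm.job_done())"
```

```text
the job is handed in; nothing more can be done
None
```

I stood the full slice in the toaster's slot, let go of it, and handed the job in at 16.9 s with the lever held about 36 mm down, the third click, at a steady 6 N or so; while pressing, the wrist force briefly reached about 52 N before I eased off.

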